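# Check the oil level of a bench engine with its dipstick

### The job

Check the oil of the little engine: pull the red plug out of the dipstick guide tube and hang it by its eye on the peg beside the tube, then take the dipstick from its rest, push it into the tube until the collar stops on the mouth, and draw it right out again. Finish while still holding the dipstick in the gripper, level, marked side up and still, about 20 cm or more above the bench and well clear of the engine so that the tip can be read. Leave the other things on the bench where they are.

Things in the scene. Friction and masses are not known exactly. Their poses are not given: they have to be found in the camera images.
- engine: Small petrol engine, red tank and fan shroud, on a grey plate fixed to the bench. Origin on the bench below the crankcase. x axis (level) points to the side where the guide tube sticks out, y level to the left of that, z up. Tall parts (to 243 mm: cylinder, tank, silencer, filter) lie at x < 45 mm, |y| < 135 mm; crankcase (121 mm high) ends at x = 50, plate (16 mm high) at x = 90 mm.
- guide_tube: Steel guide tube fixed to the engine, rising outward at 40 degrees above level. Origin: middle of its mouth, 175 mm ahead of the engine origin, 164 mm above the bench. z axis: along the tube out of the mouth; y axis: level, = engine y. 170 mm long, 19 mm outside, bore 13 mm; the last 22 mm flare to 30 mm outside, about 23 mm inside.
- peg: Yellow-painted steel peg on the guide tube's clamp, 7 mm diameter, 80 mm long, fixed. Origin: its root, on an 18 mm shoulder disc 35 mm to the engine's +y side of the tube's centre line, 30 mm down the tube from the mouth and 6 mm higher. z axis: along the peg to its free end: engine's +y, rising 15 degrees.
- plug: Red plug, loose in the tube's mouth, pulled out along the tube (45 mm). Origin: underside centre of its 32 mm flange (6 mm thick), which rests on the mouth. z axis: along the plug to the eye. Stem 45 mm long (negative z), 12 mm thick, 18 mm at the flange; sags 5 degrees in the tube. Flat pull tab above the flange, z = 6 to 47 mm, 8 mm thick along the plug's y (level at the start), 20 mm wide. About 35 g.
- plug_eye (a point): Centre of the plug's eye, 60 mm along the plug's z from its origin: a ring 31 mm outside, hole 19 mm, 8 mm thick; the hole's axis is the plug's y axis. Let go on the peg, the plug swings down and hangs from it.
- rest: Blue dipstick rest fixed to the bench: base plate 190 x 70 x 10 mm and two notched uprights 10 mm thick, 44 mm wide, 71 mm high, at x = -60 and x = +86 mm. Origin on the bench; x and y axes parallel to those of the dipstick lying in it, whose axis is 62 mm above the bench.
- dipstick: Dipstick lying loose and level in the rest, marked side up. Origin: centre of the collar's face that meets the mouth. x axis: from tip to handle; z axis: up from the flat marked side. Black collar 30 mm diameter, x = 0 to 8; orange handle 14 x 14 mm, x = 8 to 100, loop to 128 mm. Rod 7 mm thick; tip at x = -130, last 40 mm a flat blade 9 x 5 mm. Balances at about x = 7 mm; about 90 g. 3 mm side play in tube.
- dipstick_grip (a point): Middle of the handle's free part between the uprights, 45 mm from the collar's face (x = 45 mm): a good place to grip, across y.
- battery_red: Black battery pack with red stripe, 85 x 125 x 66 mm, standing loose on the bench; origin under its middle. Leave alone.
- battery_yellow: Black battery pack with yellow stripe, 85 x 125 x 66 mm, loose; origin under its middle. Leave alone.
- oil_bottle: Closed black oil bottle, 80 mm diameter, 220 mm high, loose; origin under its middle. Leave alone.
- carton: Teal and black carton, 160 x 110 x 75 mm, loose; origin under its middle. Leave alone.
- wrench: Steel wrench, 190 mm long, lying loose on the bench; origin under its middle, x axis along it. Leave alone.
Mind the look-alikes: they are no part of the job. There is more than one size of the rest; the one meant has the size given above. Of the things shaped like the plug, the red one is meant.

How it is judged:
On the way, in this order (a step that is already met when the one before it is completed fails the run):
1. the plug hangs by its eye on the peg, let go (z of plug_eye in the frame of peg between 0.002 and 0.078 m and x of plug_eye in the frame of peg between -0.009 and 0.009 m and y of plug_eye in the frame of peg between -0.009 and 0.009 m and contact force between the fingers and plug below 0.1 N), for 0.4 s.
2. the dipstick is in the tube with its collar stopped on the mouth (z of dipstick in the frame of guide_tube between -0.004 and 0.003 m and distance between dipstick and guide_tube below 0.008 m and angle between the x axis of dipstick and the z axis of guide_tube, either way round below 0.12 rad), for 0.2 s.
3. the dipstick is drawn right out of the tube (z of dipstick in the frame of guide_tube above 0.135 m), for 0.1 s.
At the end, for the whole second after the job is handed in: Plug hanging by its eye on the peg, let go; dipstick, after seating within 3 mm in the tube, held in the fingers, marked side up within 11 degrees of level, still, over 180 mm above the bench, its collar over 170 mm from the mouth, touching nothing else; other things moved under 30 mm (all of step 1 and contact force between the fingers and dipstick above 1 N and height (world z) of dipstick above 0.18 m and angle between dipstick's own z axis and vertical below 0.2 rad and distance between dipstick and guide_tube above 0.17 m and linear speed of dipstick below 0.03 m/s and angular speed of dipstick below 0.15 rad/s and contact force between dipstick and engine below 0.1 N and contact force between dipstick and rest below 0.1 N and contact force between dipstick and plug below 0.1 N and contact force between dipstick and oil_bottle below 0.1 N); the arm keeps its last pose, push and grip.
It fails at once if the red battery pack is shifted more than 30 mm (distance of battery_red from where it was at the start of the episode above 0.03 m).
It fails at once if the yellow battery pack is shifted more than 30 mm (distance of battery_yellow from where it was at the start of the episode above 0.03 m).
It fails at once if the oil bottle is shifted more than 30 mm (distance of oil_bottle from where it was at the start of the episode above 0.03 m).
It fails at once if the carton is shifted more than 30 mm (distance of carton from where it was at the start of the episode above 0.03 m).
It fails at once if the wrench is shifted more than 30 mm (distance of wrench from where it was at the start of the episode above 0.03 m).
It also fails if it takes over 61 s, if anything falls off the work surface, if the arm or the gripper's body presses on something with over 40 N, if the wrist force passes 120 N, or if a joint passes its speed limit or range.

### The arm

A 7-joint arm with a two-finger parallel gripper is mounted at the origin on the work surface. World frame = base frame: x ahead of the robot, y to its left, z up, the work surface at z = 0. Lengths are in m, angles in rad, forces in N, time in s.
With the tool pointing down it reaches from about 0.35 to 0.9 m from the base axis. Payload 8.1 kg.
Tool frame: the origin (TCP) lies between the finger pads; the fingertips stand 14 mm ahead of it and the grasp point (between the pads) lies 5 mm behind it; x points along the fingers, y is the direction in which the jaws open and shut, and the axes are right-handed (so a half turn about x gives the same grasp; the last joint's range is limited). The gripper opens to 92 mm and grips with 3 to 60 N. Pads are 19 mm wide; open, the fingers measure 130 mm over their backs; the gripper's body (75 mm by 190 mm) begins 47 mm behind the grasp point.
Start: joints at [1.235, 0.434, 0.025, 1.573, -0.012, 1.134, -0.075], TCP at [0.144, -0.608, 0.241] pointing down, gripper open.
Joint ranges: [-2.62, 2.62], [-0.44, 2.09], [-1.27, 1.32], [0.08, 2.57], [-1.32, 4.46], [0.12, 2], [-2.74, 2.74]. Speed limits (rad/s): [2.22, 2.22, 3.01, 3.01, 3.14, 3.14, 3.14].

### API

Orientations are given as a rotation vector (axis times angle).
In Python, from cell import get_obs, get_image, close_job, trace gives the robot as it stands. The module is installed in compiled form; this text tells all that it offers.
- The arm moves only by the shell command python3 -m crank 'ROWS'. ROWS is JSON, a list of rows, each a list of 3 entries, a list of its own where there are three numbers: the turn, a rotation vector about the tool's x, y, z scaled (see below), then the shift along the tool's x, y, z scaled (see below), then the gripper command: -1 is shut, 1 is fully open, values between are in proportion. A call has 1 to 20 rows; each row is the pose to reach, as a shift and turn from the pose commanded when the call began, along the tool's axes at that moment; what a row does not reach only later rows make up. The controller multiplies each number of a shift by 30 cm and each number of a turn by 90 degrees. A row lasts 1/10 s, in which the tool goes at most 50 mm and 8.59 degrees, less where a joint would pass 70% of its speed; a pose out of reach is approached as far as the arm can. A call with a number of a shift or a turn outside -1 to 1 is refused whole. A call with a gripper value outside its range is refused whole. The fingers move at their own pace and stop on an object; the grip force is fixed at half the most. Time passes only in rows, so rows that repeat a pose let the fingers close. It gives the time, the measured TCP pose, the force and the opening at its end, in the units of the state.
- get_obs(): the state, without advancing time (a new reading comes with each control period).
- get_image(name): name is "side" or "top"; returns a dict with "img" (480x640x3 uint8, blue, green, red), "camera_matrix" (3x3 intrinsics, pixels), "extrinsics" (4x4, takes a point from camera to world coordinates). Camera axes: x right, y down, z forward; pixel columns grow to the right and rows downward; lengths in m; the calibration is good to about 2 mm. A picture is of the moment at which its call begins. There is no depth.
- close_job(): hands the job in, once; it reports no verdict.
Trained networks look in a picture, given as the dict that the camera call returned (one of the last four; its "shot" number tells which), for a name from the list of things; names that differ only in an ending like _2 or _b are one class to them, and where a whole thing is asked for, a point or a joint stands for the part that bears it (a point fixed in the world has none). Each returns a list of dicts, best first, with "confidence" (0 to 1); they miss things now and then, are a little off and sometimes report something else, mostly with a low value. They report only what shows in the picture. A call takes as long as a camera call. They do not tell look-alikes from the thing itself.
- trace(picture, name): "pixels" (480x640 bool, what is visible of it) and "bbox" ([left, top, right, bottom] in pixels, round what is visible of it).
The state is a dict: "t": time; "joints": joint angles; "qd": joint speeds; "effort": joint torques, N m; "eef_pos": TCP position; "tcp_rot": TCP orientation; "force": force on the tool from outside, world axes, zero at the start; "ft_torque": the same for the moment, N m; "grip_width": opening from 0.0 (shut) to 1.0 (fully open).
Only numpy, scipy, OpenCV 4.12 (cv2) and the standard library are available. Lean on these libraries where they do the work, as an engineer would, in place of code of your own. Each camera call takes 0.05 s, during which the arm holds its last target. There are 200 camera calls.

## Working session

There is one attempt and no reset: what is moved stays moved. The work goes in short steps, Python scripts to look and compute and a shell command to move; the robot and the scene stay as the last step left them, time stands still between calls to the robot, and variables do not carry over. Pictures are saved under pics/ and viewed, about 8 in all and at most 12, crops included, and the job is handed in when it is done.

```bash
mkdir -p pics; ls
python3 - <<'E'
from cell import *
import cv2,numpy as np
np.set_printoptions(precision=4,suppress=True)
o=get_obs();print(o)
for n in("side","top"):
    p=get_image(n);cv2.imwrite(f"pics/{n}0.png",p["img"]);print(n,p["camera_matrix"].tolist(),p["extrinsics"])
    for k in["engine","guide_tube","peg","plug","rest","dipstick"]:
        print(k,[(np.round(d["confidence"],2),d["bbox"]) for d in trace(p,k)])
E
```

```text
pics
{'t': 0.0, 'joints': array([ 1.2354,  0.4352,  0.025 ,  1.5741, -0.0116,  1.134 , -0.0751]), 'qd': array([ 0.0003,  0.001 , -0.0015, -0.0006,  0.0003,  0.    , -0.0004]), 'effort': array([ -0.0021, -66.7836,   0.9839, -31.4462,  -0.0607,   0.0428,
         0.0002]), 'eef_pos': array([ 0.144 , -0.6077,  0.2399]), 'tcp_rot': array([ 2.0983,  0.247 , -2.0991]), 'force': array([-1.0725,  0.14  , -0.4993]), 'ft_torque': array([-0.0397, -0.0233, -0.0058]), 'grip_width': 0.996460893087675}
side [[551.3994913557991, 0.0, 321.6348392972922], [0.0, 551.3994913557991, 239.24005042658206], [0.0, 0.0, 1.0]] [[ 0.9859 -0.0732  0.1502  0.2668]
 [-0.166  -0.5313  0.8307 -1.3677]
 [ 0.019  -0.844  -0.536   0.9989]
 [ 0.      0.      0.      1.    ]]
engine [(np.float64(0.67), [211.3, 154.9, 317.8, 250.2])]
guide_tube [(np.float64(0.78), [284.0, 194.3, 316.1, 222.0])]
peg []
plug [(np.float64(0.6), [353.4, 229.2, 366.8, 256.9]), (np.float64(0.46), [311.3, 186.1, 335.2, 202.5])]
rest [(np.float64(0.92), [287.5, 278.2, 361.4, 322.4]), (np.float64(0.78), [287.6, 246.9, 327.9, 274.1]), (np.float64(0.
[... 242 characters left out ...]
0, 0.0, 1.0]] [[ 0.0061 -0.9868  0.162   0.2647]
 [-0.9997 -0.0099 -0.0226  0.0127]
 [ 0.0239 -0.1618 -0.9865  1.5532]
 [ 0.      0.      0.      1.    ]]
engine [(np.float64(0.69), [146.8, 227.3, 264.0, 354.3]), (np.float64(0.31), [236.1, 200.5, 253.8, 234.3])]
guide_tube [(np.float64(0.83), [224.6, 232.7, 241.5, 274.0])]
peg [(np.float64(0.61), [201.8, 213.3, 236.0, 240.2])]
plug [(np.float64(0.64), [237.0, 206.1, 254.9, 232.9]), (np.float64(0.64), [250.7, 185.8, 285.5, 206.8])]
rest [(np.float64(0.84), [499.6, 288.4, 532.3, 329.8]), (np.float64(0.73), [280.4, 233.9, 322.7, 276.6]), (np.float64(0.6), [342.8, 222.7, 390.8, 286.6])]
dipstick [(np.float64(0.86), [344.2, 225.9, 385.5, 289.8])]
```

View pics/side0.png

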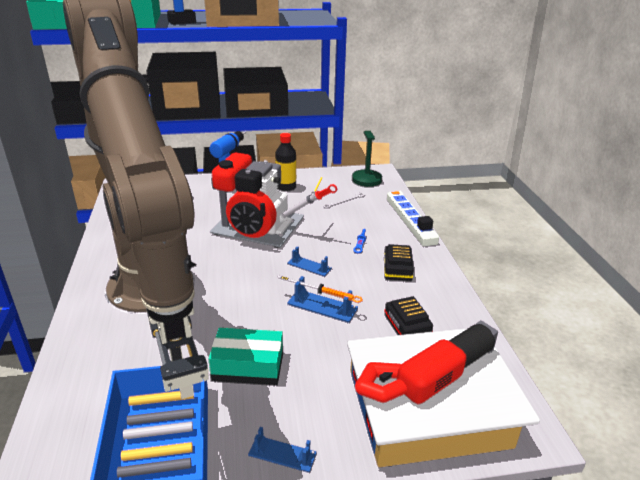

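View pics/top0.png

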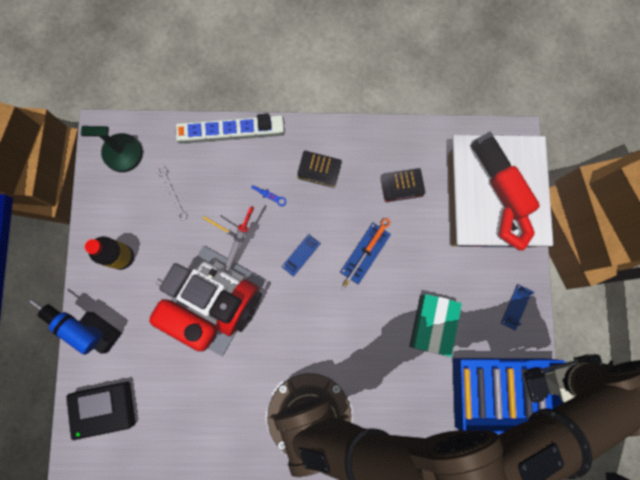

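Candidates:
- **Plug:** the red one in the tube, side (325,192) and top (246,220). The blue look-alike on the bench, side (360,240) and top (268,195), is not meant.
- **Rest:** the one holding the dipstick, side (325,300) and top (366,252). The smaller or empty ones at side (310,262) and (285,450) are not meant.

One crop will check these.

Run:
```python
import cv2,numpy as np
s=cv2.imread("pics/side0.png");t=cv2.imread("pics/top0.png")
def c(i,x,y):return cv2.resize(i[y:y+75,x:x+100],None,fx=4,fy=4,interpolation=cv2.INTER_CUBIC)
cv2.imwrite("pics/crop0.png",np.vstack([np.hstack([c(t,190,200),c(s,265,165)]),np.hstack([c(t,320,213),c(s,270,265)])]))
```

```text
(no output)
```

View pics/crop0.png

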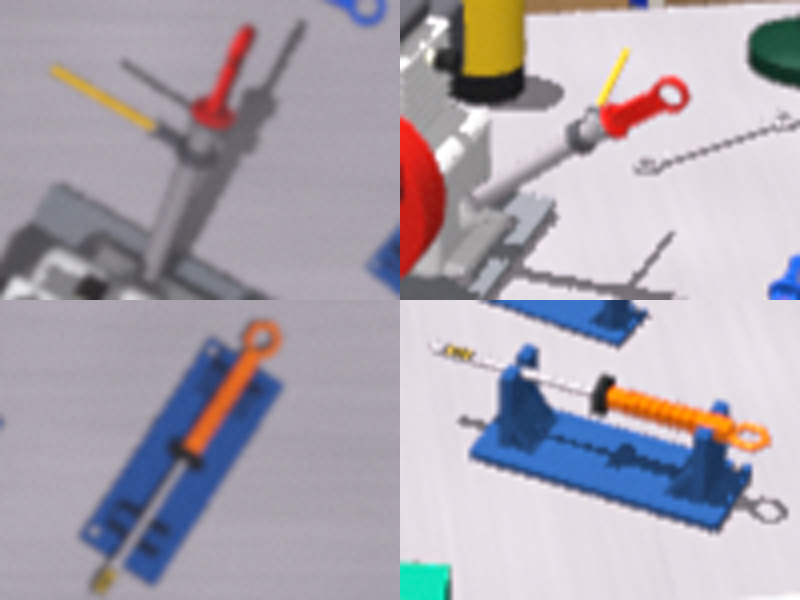

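The crop confirms both choices: the red plug is in the mouth (top 243,227; eye in side 333,189), and the dipstick lies in the larger rest (collar top 366,251; side 320,288).

```bash
cat > h.py <<'E'
import numpy as np
from scipy.optimize import least_squares
from scipy.spatial.transform import Rotation as R
np.set_printoptions(precision=4,suppress=True)
C={"side":(551.3995,321.635,239.240,np.array([[.9859,-.0732,.1502,.2668],[-.166,-.5313,.8307,-1.3677],[.019,-.844,-.536,.9989]])),
"top":(504.127,317.770,242.276,np.array([[.0061,-.9868,.162,.2647],[-.9997,-.0099,-.0226,.0127],[.0239,-.1618,-.9865,1.5532]]))}
def proj(c,P):
    f,cx,cy,E=C[c];q=(np.asarray(P)-E[:,3])@E[:,:3]
    return np.stack([f*q[...,0]/q[...,2]+cx,f*q[...,1]/q[...,2]+cy],-1)
def T(Rm,p):
    M=np.eye(4);M[:3,:3]=Rm;M[:3,3]=p;return M
def engine(x,y,yaw):return T(R.from_euler('z',yaw).as_matrix(),[x,y,0])
a=np.radians(40)
TUBE=T(np.array([[np.sin(a),0,np.cos(a)],[0,1,0],[-np.cos(a),0,np.sin(a)]]),[.175,0,.164])
# tube x axis = y x z
TUBE[:3,0]=np.cross(TUBE[:3,1],TUBE[:3,2])
b=np.radians(15)
up=-TUBE[:3,0] if TUBE[2,0]<0 else TUBE[:3,0]
root=TUBE[:3,3]-.03*TUBE[:3,2]+np.array([0,.035,.006])
pz=np.array([0,np.cos(b),np.sin(b)])
def pt(M,p):return (M@np.r_[p,1])[:3]
E
cat > fit.py <<'E'
from h import *
ob=[("top","tip",203.1,217.1),("top","eye",250.6,210.6),("top","fl",242.6,227.1),("side","tip",321.4,177.6),("side","eye",332.9,188.6),("side","fl",318.1,194.9)]
s=np.radians(5)
pzv=np.array([np.cos(a-s),0,np.sin(a-s)])
loc={"tip":root+.08*pz,"eye":TUBE[:3,3]+.060*pzv,"fl":TUBE[:3,3]+.003*pzv}
def f(v):
    E=engine(*v);return np.concatenate([proj(c,pt(E,loc[n]))-[u,w] for c,n,u,w in ob])
r=least_squares(f,[.4,.2,-.5],loss='soft_l1');print("engine",r.x,"res",r.fun.reshape(-1,2))
E=engine(*r.x);print("mouth",pt(E,TUBE[:3,3]),"dir",E[:3,:3]@TUBE[:3,2],"pegroot",pt(E,root),"pegz",E[:3,:3]@pz,"eye",pt(E,loc["eye"]))
od=[("top",.004,366.4,250.6),("top",-.13,344.6,282.6),("top",.128,385.9,218.9),("side",.004,320.1,288.1),("side",-.13,278.1,276.4),("side",.128,361.6,299.1)]
def g(v):
    M=engine(*v);M[2,3]=.062;return np.concatenate([proj(c,pt(M,[x,0,0]))-[u,w] for c,x,u,w in od])
r=least_squares(g,[.3,-.1,-.5],loss='soft_l1');print("dip",r.x,"res",r.fun.reshape(-1,2))
M=engine(*r.x);M[2,3]=.062;print("grip",pt(M,[.045,0,0]))
E
python3 fit.py
```

```text
engine [ 0.3749  0.2694 -0.4707] res [[ 0.1935 -0.6588]
 [-0.4406 -0.4817]
 [ 0.8129  0.1092]
 [-0.4363 -0.0179]
 [-0.7282 -0.6072]
 [-0.0922 -0.0685]]
mouth [0.5309 0.1901 0.164 ] dir [ 0.6827 -0.3474  0.6428] pegroot [0.5263 0.2317 0.1507] pegz [0.438  0.8609 0.2588] eye [0.5747 0.1678 0.1984]
dip [ 0.4809 -0.1635 -0.559 ] res [[-0.5777  0.4687]
 [-2.3925  6.2617]
 [ 1.2242 -1.9228]
 [ 0.4863  0.1071]
 [-0.8175  0.1982]
 [ 1.225   0.4304]]
grip [ 0.5191 -0.1874  0.062 ]
```

```bash
sed -i 's/^od=.*/od=[("top",.004,366.4,250.6),("top",.128,385.9,218.9),("side",.004,320.1,288.1),("side",-.13,278.1,276.4),("side",.128,361.6,299.1)]/' fit.py; python3 fit.py | sed -n '/dip/,$p'
cat >> h.py <<'E'
ENG=engine(.3749,.2694,-.4707)
def edir(v):return ENG[:3,:3]@np.asarray(v,float)
def rot(x,y):
    x=np.asarray(x)/np.linalg.norm(x);y=y-x*(x@y);y/=np.linalg.norm(y);return np.stack([x,y,np.cross(x,y)],1)
def go(p,Rm,o=None):
    from cell import get_obs
    o=o or get_obs();R0=R.from_rotvec(o["tcp_rot"]).as_matrix()
    t=R.from_matrix(R0.T@Rm).as_rotvec();s=R0.T@(np.asarray(p)-o["eef_pos"])
    print("turn",np.round(t/(np.pi/2),4),"shift",np.round(s/.3,4)," mm",np.round(np.linalg.norm(s)*1e3,1),"deg",np.round(np.degrees(np.linalg.norm(t)),1))
Z=TUBE[:3,2]
def plugrot(el,sg=1): # tool perpendicular to plug at elevation el deg
    e=np.radians(el);return rot(edir([np.sin(e),0,-np.cos(e)]),edir([0,sg,0]))
E
python3 - <<'E'
from h import *
from cell import get_obs
o=get_obs();R0=R.from_rotvec(o["tcp_rot"]).as_matrix();print(R0)
s=np.radians(35);zz=np.array([np.cos(s),0,np.sin(s)])
for sg in(1,-1):
    Rm=plugrot(35,sg);g=pt(ENG,TUBE[:3,3]+.025*zz)+.005*Rm[:,0]
    print(sg,"grasp tcp",g,"pre",g-.1*Rm[:,0]);print(Rm);go(g-.1*Rm[:,0],Rm)
E
```

```text
dip [ 0.4799 -0.1621 -0.5676] res [[-1.0547  0.8077]
 [ 1.0559 -1.4049]
 [ 0.0325 -0.1742]
 [-1.049  -0.2864]
 [ 0.6005  0.3601]]
grip [ 0.5178 -0.1862  0.062 ]
[[-0.      0.2306 -0.973 ]
 [-0.0001 -0.973  -0.2306]
 [-1.      0.0001  0.    ]]
1 grasp tcp [0.5517 0.1794 0.1742] pre [0.5006 0.2055 0.2562]
[[ 0.5112  0.4535  0.7301]
 [-0.2601  0.8913 -0.3715]
 [-0.8192  0.      0.5736]]
turn [-1.4918 -0.1725  0.4704] shift [-0.0516 -2.365  -1.7814]  mm 888.4 deg 141.6
-1 grasp tcp [0.5517 0.1794 0.1742] pre [0.5006 0.2055 0.2562]
[[ 0.5112 -0.4535 -0.7301]
 [-0.2601 -0.8913  0.3715]
 [-0.8192  0.     -0.5736]]
turn [0.4336 0.3725 0.1366] shift [-0.0516 -2.365  -1.7814]  mm 888.4 deg 52.9
```

```bash
python3 -m crank '[[[0,0,0],[-0.2,0,0],0.2],[[-0.1,0,0],[-0.4,-0.1,-0.1],0.2],[[-0.2,0,0],[-0.4,-0.25,-0.25],0.2],[[-0.3,0,0],[-0.4,-0.4,-0.4],0.2],[[-0.4,0,0],[-0.4,-0.5,-0.5],0.2],[[-0.5,0,0],[-0.4,-0.6,-0.6],0.2],[[-0.6,0,0],[-0.4,-0.75,-0.75],0.2],[[-0.7,0,0],[-0.4,-0.9,-0.9],0.2],[[-0.75,0,0],[-0.4,-0.93,-0.96],0.2],[[-0.75,0,0],[-0.4,-0.93,-0.96],0.2],[[-0.75,0,0],[-0.4,-0.93,-0.96],0.2],[[-0.75,0,0],[-0.4,-0.93,-0.96],0.2],[[-0.75,0,0],[-0.4,-0.93,-0.96],0.2]]'
python3 - <<'E'
from h import *
from cell import get_obs
print(get_obs()["joints"])
Rm=plugrot(35);go([.44,.02,.36],plugrot(15));go([0.5006,0.2055,0.2562+.03],Rm)
E
```

```text
t: 2.0
eef_pos: [0.3593, -0.2713, 0.3607]
tcp_rot: [1.327, 1.128, -1.328]
force: [-0.5, -0.7, -0.0]
grip_width: 0.603
[ 0.8869  0.089  -0.3883  1.7483  0.0353  1.3112  0.3289]
turn [-0.7986 -0.1438  0.1055] shift [ 0.0018  0.1087 -1.0017]  mm 302.3 deg 73.6
turn [-0.7768 -0.3351  0.2453] shift [ 0.2475  0.2085 -1.6446]  mm 502.8 deg 79.3
```

```bash
python3 -m crank '[[[-0.1,0,0],[0,0,-0.1],0.2],[[-0.2,0,0],[0,0.02,-0.25],0.2],[[-0.3,-0.03,0.02],[0,0.04,-0.4],0.2],[[-0.4,-0.06,0.04],[0,0.06,-0.55],0.2],[[-0.5,-0.08,0.06],[0,0.08,-0.7],0.2],[[-0.6,-0.1,0.08],[0,0.1,-0.85],0.2],[[-0.7,-0.12,0.1],[0,0.11,-0.98],0.2],[[-0.8,-0.144,0.105],[0,0.11,-1],0.2],[[-0.8,-0.144,0.105],[0,0.11,-1],0.2],[[-0.8,-0.144,0.105],[0,0.11,-1],0.2],[[-0.8,-0.144,0.105],[0,0.11,-1],0.2],[[-0.8,-0.144,0.105],[0,0.11,-1],0.2]]'
python3 - <<'E'
from h import *
from cell import get_obs
print(get_obs()["joints"])
go([0.5006,0.2055,0.2562],plugrot(35))
E
```

```text
t: 3.2
eef_pos: [0.4406, 0.0197, 0.3607]
tcp_rot: [0.308, 1.284, -0.401]
force: [0.2, -0.5, 0.4]
grip_width: 0.602
[ 0.5238 -0.0525 -0.7693  1.9042  0.1524  1.082   0.7929]
turn [-0.0001 -0.2226  0.    ] shift [ 0.3101  0.6427 -0.1894]  mm 221.5 deg 20.0
```

```bash
python3 -m crank '[[[0,-0.04,0],[0.03,0.1,-0.03],0.2],[[0,-0.1,0],[0.1,0.25,-0.07],0.2],[[0,-0.15,0],[0.18,0.4,-0.12],0.2],[[0,-0.2,0],[0.25,0.55,-0.16],0.2],[[0,-0.223,0],[0.31,0.643,-0.19],0.2],[[0,-0.223,0],[0.31,0.643,-0.19],0.2],[[0,-0.223,0],[0.31,0.643,-0.19],0.2],[[0,-0.223,0],[0.31,0.643,-0.19],0.2],[[0,-0.223,0],[0.31,0.643,-0.19],0.2]]'
python3 - <<'E'
from h import *
from cell import *
import cv2
print(get_obs()["joints"])
go([0.5517,0.1794,0.1742],plugrot(35))
s=get_image("side")["img"];t=get_image("top")["img"]
def c(i,x,y):return cv2.resize(i[y:y+150,x:x+100],None,fx=4,fy=4,interpolation=cv2.INTER_CUBIC)
cv2.imwrite("pics/c1.png",np.hstack([c(t,190,160),c(s,265,110)]))
E
```

```text
t: 4.1
eef_pos: [0.4995, 0.2065, 0.2554]
tcp_rot: [0.223, 0.942, -0.432]
force: [-0.5, -1.0, -0.3]
grip_width: 0.599
[-0.0648  0.3428 -0.995   2.0197  1.0216  1.1534 -0.4768]
turn [ 0.002  -0.0002 -0.0004] shift [ 0.3341 -0.0019  0.0054]  mm 100.2 deg 0.2
```

View pics/c1.png

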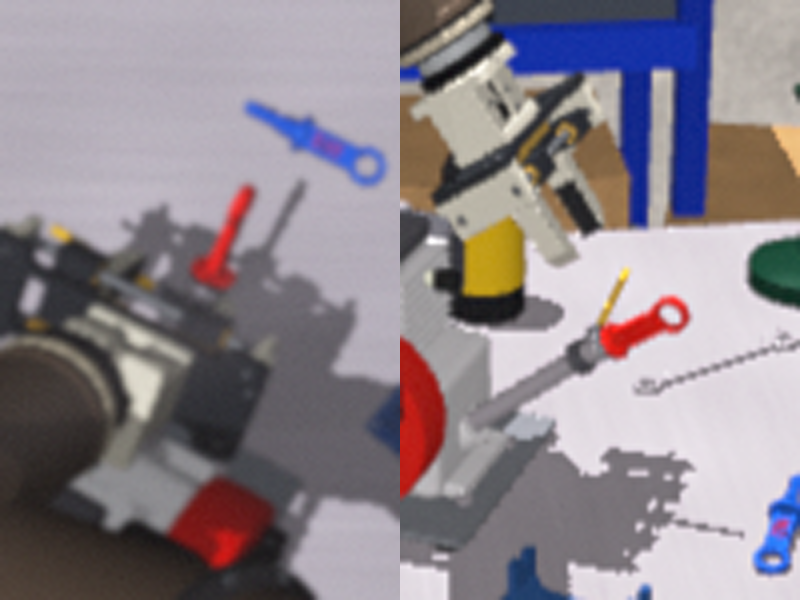

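The gripper straddles the plug from above and the engine side. The plug (top ~ (245,228), side ~ (325,190)) is still undisturbed.

```bash
python3 -m crank '[[[0,0,0],[0.06,0,0],0.2],[[0,0,0],[0.14,0,0],0.2],[[0,0,0],[0.22,0,0.003],0.2],[[0,0,0],[0.28,-0.002,0.005],0.2],[[0,0,0],[0.334,-0.002,0.005],0.2],[[0,0,0],[0.334,-0.002,0.005],0.2],[[0,0,0],[0.334,-0.002,0.005],-1],[[0,0,0],[0.334,-0.002,0.005],-1],[[0,0,0],[0.334,-0.002,0.005],-1],[[0,0,0],[0.334,-0.002,0.005],-1],[[0,0,0],[0.334,-0.002,0.005],-1],[[0,0,0],[0.334,-0.002,0.005],-1],[[0,0,0],[0.334,-0.002,0.005],-1],[[0,0,0],[0.334,-0.002,0.005],-1]]'
python3 - <<'E'
from h import *
from cell import *
o=get_obs();print(o["joints"])
go(o["eef_pos"]+edir(.075*Z),plugrot(35),o)
E
```

```text
t: 5.6
eef_pos: [0.5519, 0.1804, 0.175]
tcp_rot: [0.224, 0.941, -0.429]
force: [1.2, 1.5, 0.0]
grip_width: 0.085
[-0.0683  0.4925 -0.894   2.0669  1.2306  1.0647 -0.5989]
turn [ 0.0024  0.0007 -0.0019] shift [-0.0215 -0.0009  0.2491]  mm 75.0 deg 0.3
```

```bash
python3 -m crank '[[[0,0,0],[-0.002,0,0.02],-1],[[0,0,0],[-0.004,0,0.05],-1],[[0,0,0],[-0.008,0,0.09],-1],[[0,0,0],[-0.011,0,0.13],-1],[[0,0,0],[-0.015,0,0.17],-1],[[0,0,0],[-0.018,0,0.21],-1],[[0,0,0],[-0.0215,0,0.25],-1],[[0,0,0],[-0.0215,0,0.25],-1],[[0,0,0],[-0.0215,0,0.25],-1]]'
python3 - <<'E'
from h import *
from cell import *
import cv2
o=get_obs();print(o["joints"])
p=get_image("side");q=get_image("top")
for i in(p,q):
    for n in("plug","plug_eye"):
        for d in trace(i,n)[:2]:print(n,d["confidence"],d["bbox"])
def c(i,x,y):return cv2.resize(i["img"][y:y+100,x:x+100],None,fx=4,fy=4,interpolation=cv2.INTER_CUBIC)
cv2.imwrite("pics/c2.png",np.hstack([c(q,200,160),c(p,280,130)]))
# predicted eye pixel
Rt=R.from_rotvec(o["tcp_rot"]).as_matrix();e=o["eef_pos"]-.005*Rt[:,0]+.035*Rt[:,2];print(e,proj("side",e),proj("top",e))
E
```

```text
t: 6.5
eef_pos: [0.6033, 0.1531, 0.2233]
tcp_rot: [0.223, 0.941, -0.432]
force: [0.8, 0.7, -0.0]
grip_width: 0.083
[ 0.0441  0.4572 -0.8993  1.9524  1.1643  1.0529 -0.3757]
plug 0.51 [326.8, 180.4, 346.8, 192.1]
plug 0.45 [353.9, 229.0, 366.5, 256.5]
plug_eye 0.67 [324.2, 170.8, 354.2, 194.0]
plug_eye 0.55 [353.4, 230.6, 365.7, 252.9]
plug 0.57 [251.2, 184.8, 283.3, 208.3]
plug 0.37 [254.8, 181.1, 263.6, 196.8]
plug_eye 0.67 [262.6, 191.2, 283.9, 206.9]
plug_eye 0.42 [258.1, 183.5, 262.6, 190.6]
[0.6263 0.1415 0.2475] [350.5153 176.7118] [258.5718 187.2011]
```

View pics/c2.png

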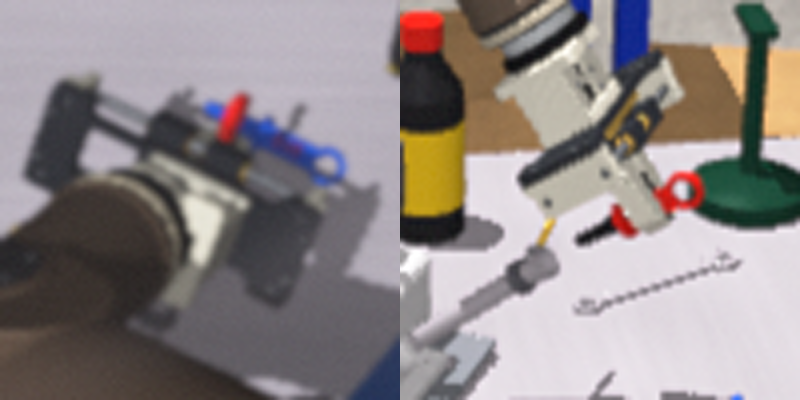

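The plug is fully out. The eye is at side (351,177), and the tool pose predicted (350.5,176.7), so the grip model is good. Next I check clearance to the bottle.

```bash
cat >> h.py <<'E'
PZ=edir(pz);PR=pt(ENG,root)
def hang(el,z,k=.035,dz=0): # tcp pose with eye at peg z
    e=np.radians(el);x=edir([np.sin(e),0,-np.cos(e)]);y=PZ
    zz=edir([np.cos(e),0,np.sin(e)]);zz=zz-y*(y@zz);zz/=np.linalg.norm(zz)
    Rm=np.stack([np.cross(y,zz),y,zz],1)
    return PR+z*PZ+np.array([0,0,dz])-k*Rm[:,2]+.005*Rm[:,0],Rm
E
python3 - <<'E'
from h import *
from cell import *
o=get_obs()
f,cx,cy,E=C["side"]
d=E[:,:3]@np.array([(286-cx)/f,(189-cy)/f,1]);w=E[:,3]-d*E[2,3]/d[2];print("bottle base",w,"engine fr",np.linalg.inv(ENG)@np.r_[w,1])
f,cx,cy,E=C["top"]
d=E[:,:3]@np.array([(93-cx)/f,(247-cy)/f,1]);w=E[:,3]+d*(.22-E[2,3])/d[2];print("bottle cap",w,"engine fr",np.linalg.inv(ENG)@np.r_[w,1])
for z in(.105,.052):
    p,Rm=hang(10,z);print(z,p,np.linalg.inv(ENG)@np.r_[p,1]);go(p,Rm,o)
p,Rm=hang(10,.105);go(p+[0,0,.09]+edir([.03,0,0]),Rm,o)
E
```

```text
bottle base [0.4689 0.5632 0.    ] engine fr [-0.0494  0.3045  0.      1.    ]
bottle cap [0.465  0.5774 0.22  ] engine fr [-0.0594  0.3154  0.22    1.    ]
0.105 [0.5435 0.3398 0.1675] [0.1184 0.1392 0.1675 1.    ]
turn [0.067  0.28   0.1549] shift [-0.1103  0.4644 -0.4784]  mm 202.7 deg 29.4
0.052 [0.5203 0.2942 0.1537] [0.1184 0.088  0.1537 1.    ]
turn [0.067  0.28   0.1549] shift [-0.0732  0.2938 -0.5054]  mm 176.7 deg 29.4
turn [0.067  0.28   0.1549] shift [-0.2984  0.4636 -0.2242]  mm 178.6 deg 29.4
```

```bash
python3 -m crank '[[[0.005,0.03,0.015],[-0.05,0.04,-0.02],-1],[[0.015,0.07,0.04],[-0.1,0.12,-0.06],-1],[[0.03,0.12,0.07],[-0.15,0.2,-0.1],-1],[[0.04,0.17,0.1],[-0.2,0.28,-0.14],-1],[[0.05,0.22,0.125],[-0.25,0.36,-0.18],-1],[[0.06,0.26,0.145],[-0.29,0.44,-0.21],-1],[[0.067,0.28,0.155],[-0.298,0.464,-0.224],-1],[[0.067,0.28,0.155],[-0.298,0.464,-0.224],-1],[[0.067,0.28,0.155],[-0.298,0.464,-0.224],-1],[[0.067,0.28,0.155],[-0.298,0.464,-0.224],-1]]'
python3 - <<'E'
from h import *
from cell import *
o=get_obs();print(o["joints"])
p,Rm=hang(10,.105);go(p,Rm,o)
E
```

```text
t: 7.8
eef_pos: [0.5706, 0.3251, 0.2571]
tcp_rot: [0.536, 1.304, -0.208]
force: [-0.0, -0.3, -1.0]
grip_width: 0.087
[ 0.1483  0.5496 -1.1265  1.703   0.7313  0.9794 -0.1213]
turn [-0.      0.001   0.0008] shift [ 0.268  -0.0744 -0.1501]  mm 94.8 deg 0.1
```

```bash
python3 -m crank '[[[0,0,0],[0.03,-0.01,-0.02],-1],[[0,0,0],[0.09,-0.025,-0.05],-1],[[0,0,0],[0.15,-0.04,-0.08],-1],[[0,0,0],[0.21,-0.06,-0.12],-1],[[0,0,0],[0.268,-0.0744,-0.15],-1],[[0,0,0],[0.268,-0.0744,-0.15],-1],[[0,0,0],[0.268,-0.0744,-0.15],-1],[[0,0,0],[0.268,-0.0744,-0.15],-1]]'
python3 - <<'E'
from h import *
from cell import *
import cv2
o=get_obs();print(o["joints"])
p,Rm=hang(10,.105);go(p,Rm,o)
Rt=R.from_rotvec(o["tcp_rot"]).as_matrix();e=o["eef_pos"]-.005*Rt[:,0]+.035*Rt[:,2];print("eye",e,proj("side",e),proj("top",e))
tip=PR+.08*PZ;print("tip",proj("side",tip),proj("top",tip))
p=get_image("side");q=get_image("top")
def c(i,x,y):return cv2.resize(i["img"][y:y+75,x:x+75],None,fx=5.3333,fy=5.3333,interpolation=cv2.INTER_CUBIC)
cv2.imwrite("pics/c3.png",np.hstack([c(q,180,180),c(p,285,130)]))
E
```

```text
t: 8.6
eef_pos: [0.5444, 0.3412, 0.1691]
tcp_rot: [0.538, 1.303, -0.206]
force: [-1.0, -0.4, -0.4]
grip_width: 0.083
[ 0.0445  0.5976 -1.026   1.8487  0.8693  0.817  -0.3134]
turn [-0.0005  0.0008 -0.0011] shift [ 0.0037 -0.0066 -0.0012]  mm 2.3 deg 0.1
eye [0.5731 0.3234 0.1796] [323.3    172.3223] [194.6181 211.5675]
tip [320.9595 177.5849] [203.3004 216.4476]
```

View pics/c3.png

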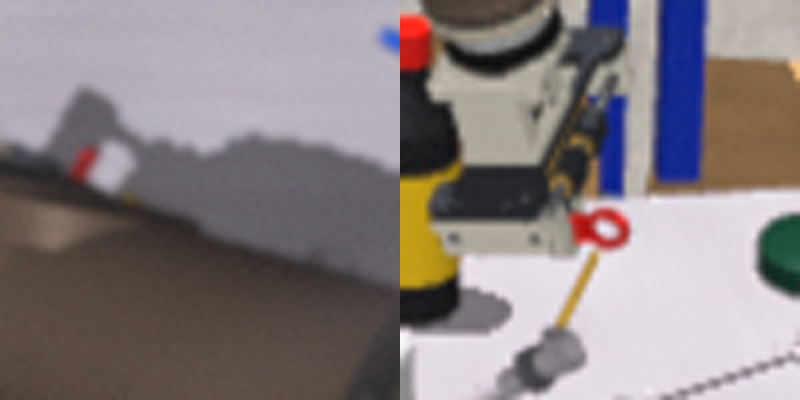

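The eye at side (323,172.5) lies on the extension of the peg line within about 1 mm, with the tip at (321.5,177). I thread it now.

```bash
python3 -m crank '[[[0,0,0],[0.003,-0.02,0],-1],[[0,0,0],[0.003,-0.04,0],-1],[[0,0,0],[0.003,-0.06,0],-1],[[0,0,0],[0.003,-0.08,0],-1],[[0,0,0],[0.003,-0.1,0],-1],[[0,0,0],[0.003,-0.12,0],-1],[[0,0,0],[0.003,-0.14,0],-1],[[0,0,0],[0.003,-0.16,0],-1],[[0,0,0],[0.003,-0.183,0],-1],[[0,0,0],[0.003,-0.183,0],-1],[[0,0,0],[0.003,-0.183,0],-1]]'
python3 - <<'E'
from h import *
from cell import *
import cv2
o=get_obs()
p,Rm=hang(10,.052);go(p,Rm,o)
p=get_image("side")
i=p["img"][130:230,270:370];cv2.imwrite("pics/c4.png",cv2.resize(i,None,fx=6,fy=6,interpolation=cv2.INTER_CUBIC))
E
```

```text
t: 9.8
eef_pos: [0.5201, 0.2937, 0.153]
tcp_rot: [0.538, 1.304, -0.207]
force: [0.9, -0.2, -0.1]
grip_width: 0.083
turn [-0.0005  0.0004 -0.0004] shift [-0.0018  0.0022  0.0002]  mm 0.9 deg 0.1
```

View pics/c4.png

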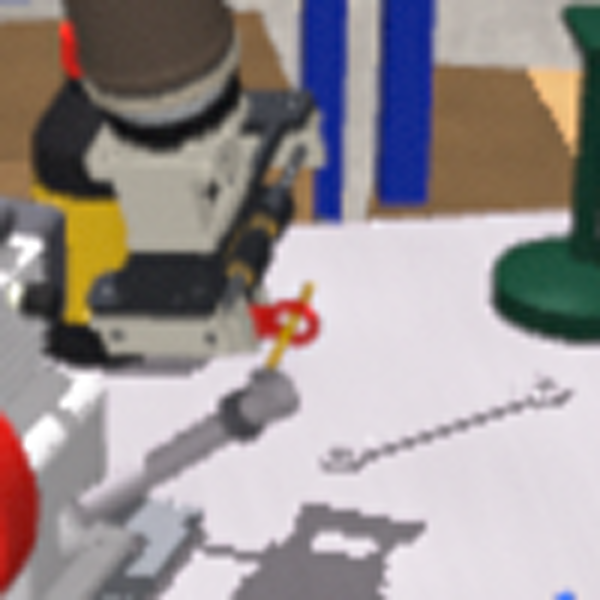

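The peg passes through the eye (side ~ (319,184)) and the measured force is low. I release and retreat upward.

```bash
python3 -m crank '[[[0,0,0],[0,0,0],-0.4],[[0,0,0],[0,0,0],-0.4],[[0,0,0],[0,0,0],-0.4],[[0,0,0],[0,0,0],-0.4],[[0,0,0],[0,0,0],-0.4],[[0,0,0],[0,0,0],-0.4],[[0,0,0],[-0.05,0,0],-0.4],[[0,0,0],[-0.15,0,0],-0.4],[[0,0,0],[-0.3,0,0],-0.4],[[0,0,0],[-0.45,0,0],-0.4],[[0,0,0],[-0.45,0,0],-0.4],[[0,0,0],[-0.45,0,0],-0.4]]'
python3 - <<'E'
from h import *
from cell import *
import cv2
o=get_obs();print(o["joints"])
p=get_image("side");q=get_image("top")
def c(i,x,y):return cv2.resize(i["img"][y:y+100,x:x+100],None,fx=4,fy=4,interpolation=cv2.INTER_CUBIC)
cv2.imwrite("pics/c5.png",np.hstack([c(p,320,240),c(p,270,150)]))
dr=lambda yaw:rot(np.array([0,0,-1.]),np.array([-np.sin(yaw),np.cos(yaw),0]))
go([.47,.05,.33],dr(-.5676),o)
E
```

```text
t: 11.05
eef_pos: [0.4846, 0.2731, 0.2825]
tcp_rot: [0.538, 1.302, -0.207]
force: [0.0, -0.9, -0.6]
grip_width: 0.303
[ 0.3603  0.3483 -1.235   1.8833  0.5459  0.894  -0.0237]
turn [ 0.0462  0.1005 -0.1723] shift [-0.2759 -0.6197  0.3468]  mm 228.6 deg 18.4
```

View pics/c5.png

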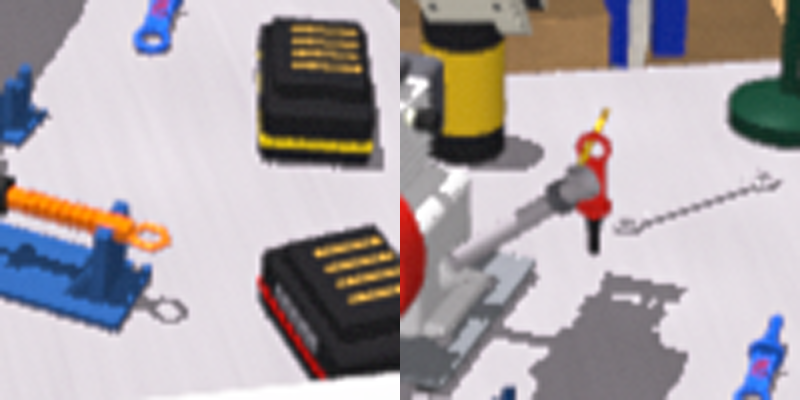

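The plug hangs vertically by its eye on the peg (side eye ~ (318,187)), and both batteries are in place. Next is the dipstick.

```bash
python3 -m crank '[[[0,0,0],[-0.1,0,0],0],[[0.005,0.01,-0.02],[-0.2,-0.05,0.03],0],[[0.01,0.03,-0.05],[-0.25,-0.15,0.08],0],[[0.02,0.05,-0.08],[-0.276,-0.27,0.15],0],[[0.03,0.07,-0.12],[-0.276,-0.4,0.22],0],[[0.04,0.09,-0.15],[-0.276,-0.52,0.29],0],[[0.046,0.1,-0.172],[-0.276,-0.62,0.347],0],[[0.046,0.1,-0.172],[-0.276,-0.62,0.347],0],[[0.046,0.1,-0.172],[-0.276,-0.62,0.347],0],[[0.046,0.1,-0.172],[-0.276,-0.62,0.347],0]]'
python3 - <<'E'
from h import *
from cell import *
o=get_obs();print(o["joints"])
dr=lambda yaw:rot(np.array([0,0,-1.]),np.array([-np.sin(yaw),np.cos(yaw),0]))
go([.5178,-.1862,.17],dr(-.5676),o)
E
```

```text
t: 12.15
eef_pos: [0.4695, 0.0514, 0.3285]
tcp_rot: [0.443, 1.528, -0.442]
force: [-0.6, -0.8, 0.2]
grip_width: 0.494
[ 0.7058  0.3068 -1.158   1.7257  0.289   1.3021  0.493 ]
turn [ 0.0021 -0.0016  0.0002] shift [ 0.5272 -0.583   0.5607]  mm 289.6 deg 0.2
```

```bash
python3 -m crank '[[[0,0,0],[0,-0.06,0.06],0],[[0,0,0],[0,-0.17,0.16],0],[[0,0,0],[0.05,-0.28,0.27],0],[[0,0,0],[0.15,-0.4,0.38],0],[[0,0,0],[0.28,-0.5,0.48],0],[[0,0,0],[0.4,-0.56,0.54],0],[[0,0,0],[0.5,-0.583,0.56],0],[[0,0,0],[0.527,-0.583,0.56],0],[[0,0,0],[0.527,-0.583,0.56],0],[[0,0,0],[0.527,-0.583,0.56],0]]'
python3 - <<'E'
from h import *
from cell import *
import cv2
o=get_obs();print(o["joints"])
dr=lambda yaw:rot(np.array([0,0,-1.]),np.array([-np.sin(yaw),np.cos(yaw),0]))
go([.5178,-.1862,.057],dr(-.5676),o)
p=get_image("side");q=get_image("top")
def c(i,x,y):return cv2.resize(i["img"][y:y+100,x:x+100],None,fx=4,fy=4,interpolation=cv2.INTER_CUBIC)
cv2.imwrite("pics/c6.png",np.hstack([c(q,320,205),c(p,270,230)]))
for a in(.045,.1,.004):
    P=np.array([.4799+a*np.cos(-.5676),-.1621+a*np.sin(-.5676),.062]);print(a,4*(proj("top",P)+.4-[320,205]),4*(proj("side",P)+.4-[170+0,230])-[0,0])
E
```

```text
t: 13.15
eef_pos: [0.5188, -0.1852, 0.1728]
tcp_rot: [0.442, 1.525, -0.441]
force: [0.7, -0.3, -0.3]
grip_width: 0.498
[ 0.9228  0.5758 -0.9809  1.7858  0.5396  1.075   0.756 ]
turn [ 0.0028  0.0003 -0.0006] shift [ 0.3859 -0.005  -0.0011]  mm 115.8 deg 0.3
0.045 [211.8552 141.9868] [656.8387 248.3292]
0.1 [250.1463  81.898 ] [731.6727 268.8477]
0.004 [183.041  187.2038] [602.17   233.3397]
```

View pics/c6.png

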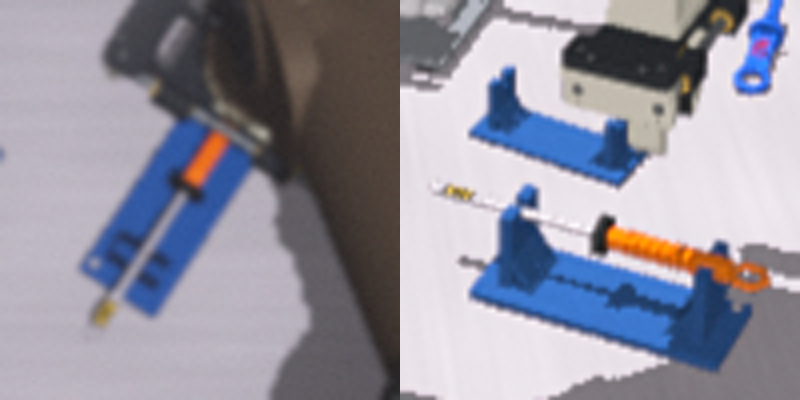

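The gripper is aligned over the handle. The collar in the top crop is within 1 px of the prediction, and the lateral error is under 1 mm. I descend and grip.

```bash
python3 -m crank '[[[0.003,0,0],[0.07,-0.005,0],0],[[0.003,0,0],[0.16,-0.005,0],0],[[0.003,0,0],[0.25,-0.005,0],0],[[0.003,0,0],[0.33,-0.005,0],0],[[0.003,0,0],[0.386,-0.005,0],0],[[0.003,0,0],[0.386,-0.005,0],0],[[0.003,0,0],[0.386,-0.005,0],0],[[0.003,0,0],[0.386,-0.005,0],-1],[[0.003,0,0],[0.386,-0.005,0],-1],[[0.003,0,0],[0.386,-0.005,0],-1],[[0.003,0,0],[0.386,-0.005,0],-1],[[0.003,0,0],[0.386,-0.005,0],-1],[[0.003,0,0],[0.386,-0.005,0],-1],[[0.003,0,0],[0.386,-0.005,0],-1]]'
python3 -c "
from h import *
from cell import *
print(get_obs()['joints'])"
```

```text
t: 14.65
eef_pos: [0.5167, -0.1889, 0.0551]
tcp_rot: [0.447, 1.526, -0.448]
force: [-0.8, -0.6, 4.0]
grip_width: 0.151
[ 0.8413  0.7091 -0.8589  1.8939  0.6998  0.872   0.6223]
```

```bash
python3 -m crank '[[[0,0,0],[-0.03,0,0],-1],[[0,0,0],[-0.1,0,0],-1],[[0,0,0],[-0.2,0,0],-1],[[0,0,0],[-0.3,0,0],-1],[[0,0,0],[-0.4,0,0],-1],[[0,0,0],[-0.5,0,0],-1],[[0,0,0],[-0.6,0,0],-1],[[0,0,0],[-0.7,0,0],-1],[[0,0,0],[-0.8,0,0],-1],[[0,0,0],[-0.8,0,0],-1],[[0,0,0],[-0.8,0,0],-1]]'
cat >> h.py <<'E'
MO=pt(ENG,TUBE[:3,3]);TZ=edir(Z)
def dip(s,k=.045,n=.0069,el=40,dx=0,dy=0): # dipstick collar at s out along tube
    Rm=plugrot(el);return MO+s*TZ+k*Rm[:,2]+n*Rm[:,0]+dx*Rm[:,0]+dy*Rm[:,1],Rm
E
python3 - <<'E'
from h import *
from cell import *
o=get_obs();print(o["joints"]);p,Rm=dip(.175);print(p,Rm[:,2]);go(p,Rm,o)
E
```

```text
t: 15.75
eef_pos: [0.517, -0.1887, 0.2954]
tcp_rot: [0.447, 1.525, -0.448]
force: [-0.2, 0.3, -2.0]
grip_width: 0.15
[ 0.9843  0.4648 -1.0529  1.6166  0.4156  1.306   0.8656]
[0.685  0.1116 0.3001] [ 0.6827 -0.3474  0.6428]
turn [-0.061  -0.4445  0.0226] shift [-0.0166  1.145  -0.0696]  mm 344.2 deg 40.4
```

```bash
python3 -m crank '[[[0,-0.02,0],[0,0.05,0],-1],[[-0.005,-0.06,0],[0,0.13,0],-1],[[-0.01,-0.11,0.005],[0,0.23,-0.01],-1],[[-0.02,-0.17,0.01],[0,0.34,-0.02],-1],[[-0.03,-0.23,0.01],[0,0.45,-0.03],-1],[[-0.04,-0.29,0.015],[0,0.56,-0.04],-1],[[-0.05,-0.35,0.02],[-0.01,0.67,-0.05],-1],[[-0.055,-0.41,0.02],[-0.015,0.77,-0.06],-1],[[-0.061,-0.4445,0.0226],[-0.0166,0.85,-0.07],-1],[[-0.061,-0.4445,0.0226],[-0.0166,0.85,-0.07],-1],[[-0.061,-0.4445,0.0226],[-0.0166,0.85,-0.07],-1],[[-0.061,-0.4445,0.0226],[-0.0166,0.85,-0.07],-1]]'
python3 - <<'E'
from h import *
from cell import *
import cv2
o=get_obs();print(o["joints"]);p,Rm=dip(.175);go(p,Rm,o)
p=get_image("side");q=get_image("top")
def c(i,x,y):return cv2.resize(i["img"][y:y+100,x:x+100],None,fx=4,fy=4,interpolation=cv2.INTER_CUBIC)
cv2.imwrite("pics/c7.png",np.hstack([c(q,215,165),c(p,300,120)]))
Rt=R.from_rotvec(o["tcp_rot"]).as_matrix()
for a in(-.130,0.,.128):
    P=o["eef_pos"]-.0069*Rt[:,0]+(a-.045)*Rt[:,2];print(a,P,4*(proj("top",P)+.4-[215,165]),4*(proj("side",P)+.4-[300,120])+[400,0])
for a in(0,-.1):print(4*(proj("top",MO+a*TZ)+.4-[215,165]),4*(proj("side",MO+a*TZ)+.4-[300,120])+[400,0])
E
```

```text
t: 16.95
eef_pos: [0.6367, 0.0355, 0.2988]
tcp_rot: [0.206, 0.859, -0.442]
force: [-0.7, 0.3, -1.2]
grip_width: 0.151
[ 0.3103  0.3141 -0.9032  1.9488  1.1358  0.9229 -0.1262]
turn [-0.0004 -0.0018  0.0014] shift [0.0142 0.2992 0.0244]  mm 90.2 deg 0.2
-0.13 [0.5131 0.0986 0.192 ] [242.083  273.1638] [467.3325 326.9089]
0.0 [0.602  0.0532 0.2753] [306.8604 116.6528] [598.3243 248.6212]
0.128 [0.6896 0.0086 0.3573] [377.406  -53.7949] [738.6838 164.7348]
[113.8845 253.9972] [470.6782 302.3539]
[ 73.8027 362.8588] [381.8413 356.5005]
```

View pics/c7.png

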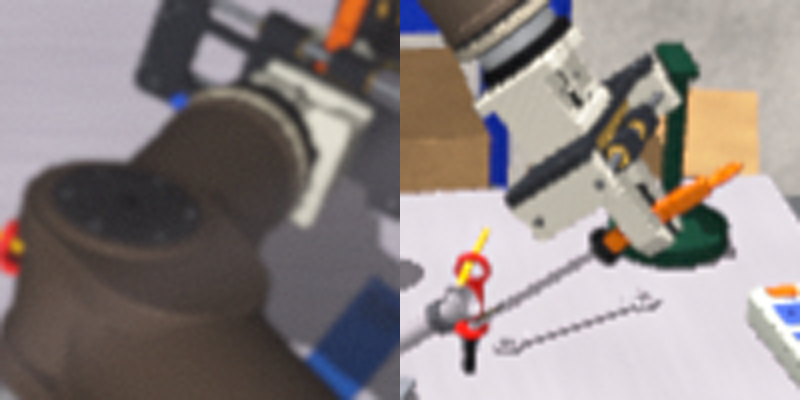

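Side view: collar at crop (605,243) and loop end at (742,165). Both are within about 2 mm of the model, and the rod direction is as predicted. The top view is blocked by the arm. Next I align over the mouth.

```bash
python3 -m crank '[[[0,0,0],[0,0.05,0.02],-1],[[0,0,0],[0.01,0.12,0.02],-1],[[0,0,0],[0.014,0.2,0.02],-1],[[0,0,0],[0.014,0.26,0.02],-1],[[0,-0.002,0.001],[0.014,0.299,0.018],-1],[[0,-0.002,0.001],[0.014,0.299,0.018],-1],[[0,-0.002,0.001],[0.014,0.299,0.018],-1],[[0,-0.002,0.001],[0.014,0.299,0.018],-1]]'
python3 - <<'E'
from h import *
from cell import *
import cv2
o=get_obs();print(o["joints"]);p,Rm=dip(.175,k=.043);go(p,Rm,o)
p,Rm=dip(.1,k=.043);go(p,Rm,o)
p=get_image("side")
i=p["img"][120:220,290:390];cv2.imwrite("pics/c8.png",cv2.resize(i,None,fx=6,fy=6,interpolation=cv2.INTER_CUBIC))
Rt=R.from_rotvec(o["tcp_rot"]).as_matrix()
for a in(-.130,0.004,.128):
    P=o["eef_pos"]-.0069*Rt[:,0]+(a-.043)*Rt[:,2];print(a,P,6*(proj("side",P)+.4-[290,120]))
for a in(0,-.1):print(6*(proj("side",MO+a*TZ)+.4-[290,120]))
E
```

```text
t: 17.85
eef_pos: [0.6837, 0.1124, 0.3]
tcp_rot: [0.205, 0.853, -0.441]
force: [-0.4, -0.0, -0.7]
grip_width: 0.15
[ 0.1277  0.4401 -0.8855  1.796   1.1798  1.0783 -0.1838]
turn [-0.0004  0.0016  0.    ] shift [ 0.0032 -0.0004 -0.0025]  mm 1.2 deg 0.1
turn [-0.0004  0.0016  0.    ] shift [ 0.0025 -0.0005 -0.2525]  mm 75.7 deg 0.1
-0.13 [0.5619 0.1745 0.1938] [229.1699 413.816 ]
0.004 [0.6531 0.128  0.2802] [425.6835 293.2826]
0.128 [0.7376 0.0849 0.3601] [622.9347 172.2968]
[166.0173 453.5309]
[ 32.7619 534.7508]
```

View pics/c8.png

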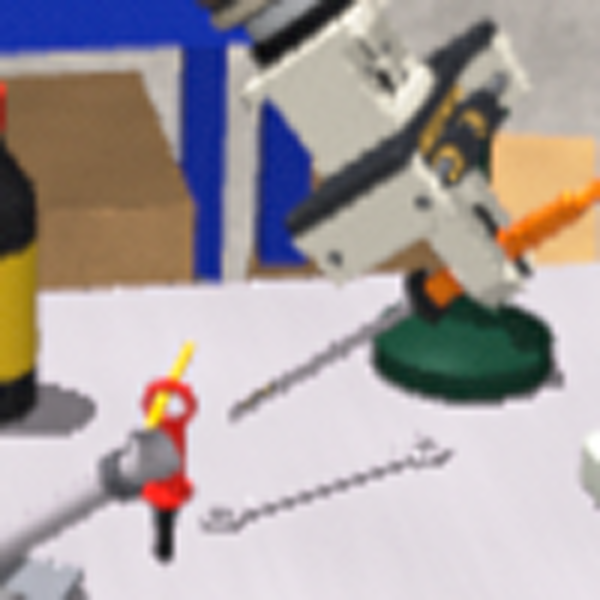

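The tip is at crop (233,415), predicted (229,414). The collar and mouth also match, so I insert the first 75 mm.

```bash
python3 -m crank '[[[0,0.001,0],[0.003,0,-0.03],-1],[[0,0.001,0],[0.003,0,-0.06],-1],[[0,0.001,0],[0.003,0,-0.09],-1],[[0,0.001,0],[0.003,0,-0.12],-1],[[0,0.001,0],[0.003,0,-0.145],-1],[[0,0.001,0],[0.003,0,-0.17],-1],[[0,0.001,0],[0.003,0,-0.19],-1],[[0,0.001,0],[0.003,0,-0.21],-1],[[0,0.001,0],[0.003,0,-0.23],-1],[[0,0.001,0],[0.0025,0,-0.2525],-1],[[0,0.001,0],[0.0025,0,-0.2525],-1]]'
python3 - <<'E'
from h import *
from cell import *
o=get_obs();print(o["joints"],o["ft_torque"]);p,Rm=dip(.1,k=.043);go(p,Rm,o);p,Rm=dip(.01,k=.043);go(p,Rm,o)
p=get_image("side")
import cv2
i=p["img"][120:220,290:390];cv2.imwrite("pics/c9.png",cv2.resize(i,None,fx=6,fy=6,interpolation=cv2.INTER_CUBIC))
E
```

```text
t: 19.0
eef_pos: [0.6319, 0.1405, 0.25]
tcp_rot: [0.205, 0.856, -0.438]
force: [-0.5, 0.4, -0.7]
grip_width: 0.149
[ 0.0448  0.4483 -0.8851  1.9326  1.2382  1.0782 -0.3875] [0.4237 0.7558 0.031 ]
turn [ 0.0006 -0.0001 -0.0011] shift [ 0.0013 -0.0056  0.0051]  mm 2.3 deg 0.1
turn [ 0.0006 -0.0001 -0.0011] shift [ 0.0014 -0.0053 -0.2949]  mm 88.5 deg 0.1
```

```bash
python3 -m crank '[[[0,0,0],[0.001,-0.002,-0.02],-1],[[0,0,0],[0.001,-0.002,-0.05],-1],[[0,0,0],[0.001,-0.002,-0.08],-1],[[0,0,0],[0.001,-0.002,-0.11],-1],[[0,0,0],[0.001,-0.002,-0.14],-1],[[0,0,0],[0.001,-0.002,-0.17],-1],[[0,0,0],[0.001,-0.002,-0.2],-1],[[0,0,0],[0.001,-0.002,-0.23],-1],[[0,0,0],[0.001,-0.002,-0.255],-1],[[0,0,0],[0.001,-0.002,-0.255],-1]]'
python3 - <<'E'
from h import *
from cell import *
o=get_obs();print(o["joints"],o["ft_torque"]);p,Rm=dip(.0,k=.043);go(p,Rm,o)
E
```

```text
t: 20.05
eef_pos: [0.5795, 0.1667, 0.2003]
tcp_rot: [0.205, 0.857, -0.438]
force: [0.0, 2.4, 0.0]
grip_width: 0.15
[-0.0615  0.4818 -0.8843  2.0528  1.297   1.1051 -0.6071] [0.8922 0.7682 0.0097]
turn [ 0.0009 -0.0004 -0.0014] shift [ 0.0002 -0.0041 -0.0721]  mm 21.7 deg 0.2
```

```bash
python3 -m crank '[[[0,0,0],[0,0,-0.015],-1],[[0,0,0],[0,0,-0.03],-1],[[0,0,0],[0,0,-0.045],-1],[[0,0,0],[0,0,-0.055],-1],[[0,0,0],[0,0,-0.062],-1],[[0,0,0],[0,0,-0.062],-1]]'; python3 -m crank '[[[0,0,0],[0,0,-0.005],-1],[[0,0,0],[0,0,-0.01],-1],[[0,0,0],[0,0,-0.01],-1]]'
python3 - <<'E'
from h import *
from cell import *
o=get_obs();print(o["force"]@TZ,o["ft_torque"]);p,Rm=dip(.0,k=.043);go(p,Rm,o)
E
```

```text
t: 20.65
eef_pos: [0.5674, 0.1726, 0.1889]
tcp_rot: [0.206, 0.856, -0.439]
force: [-0.1, 1.8, -0.7]
grip_width: 0.151
t: 20.95
eef_pos: [0.5656, 0.1735, 0.1873]
tcp_rot: [0.206, 0.855, -0.439]
force: [-1.0, 1.1, -0.3]
grip_width: 0.146
-1.2912475654874223 [0.8932 0.513  0.0125]
turn [-0.0001  0.0004 -0.001 ] shift [-0.0001 -0.0034 -0.0048]  mm 1.8 deg 0.1
```

```bash
python3 -m crank '[[[0,0,0],[0,0,-0.004],-1],[[0,0,0],[0,0,-0.008],-1],[[0,0,0],[0,0,-0.008],-1]]';  python3 - <<'E'
from h import *
from cell import *
o=get_obs();print(o["force"]@TZ,o["ft_torque"]);p,Rm=dip(.0,k=.043);go(p,Rm,o)
p=get_image("side")
import cv2
i=p["img"][140:220,290:370];cv2.imwrite("pics/c10.png",cv2.resize(i,None,fx=7,fy=7,interpolation=cv2.INTER_CUBIC))
E
```

```text
t: 21.25
eef_pos: [0.5642, 0.1742, 0.1859]
tcp_rot: [0.206, 0.855, -0.439]
force: [2.2, 1.2, 1.1]
grip_width: 0.148
1.7686442658513855 [ 0.7461  0.225  -0.0201]
turn [-0.0002  0.0007 -0.0009] shift [-0.0002 -0.0033  0.0021]  mm 1.2 deg 0.1
```

```bash
python3 -m crank '[[[0,0,0],[0,0,-0.003],-1],[[0,0,0],[0,0,-0.006],-1],[[0,0,0],[0,0,-0.006],-1]]';  python3 - <<'E'
from h import *
from cell import *
o=get_obs();print(o["force"]@TZ,o["ft_torque"]);p,Rm=dip(.0,k=.043);go(p,Rm,o)
E
python3 -m crank '[[[0,0,0],[0,0,-0.003],-1],[[0,0,0],[0,0,-0.006],-1],[[0,0,0],[0,0,-0.006],-1]]';  python3 - <<'E'
from h import *
from cell import *
o=get_obs();print(o["force"]@TZ,o["ft_torque"]);p,Rm=dip(.0,k=.043);go(p,Rm,o)
E
```

```text
t: 21.6
eef_pos: [0.5641, 0.1742, 0.1858]
tcp_rot: [0.206, 0.852, -0.44]
force: [4.9, -1.4, 7.0]
grip_width: 0.144
8.361687388369509 [ 0.046  -0.9056  0.0154]
turn [-0.0011  0.0025 -0.0006] shift [-0.0002 -0.0032  0.0025]  mm 1.2 deg 0.3
t: 21.9
eef_pos: [0.564, 0.1742, 0.1858]
tcp_rot: [0.207, 0.849, -0.442]
force: [7.0, -3.3, 12.2]
grip_width: 0.149
13.769411246732515 [-0.5578 -1.8805 -0.041 ]
turn [-0.0019  0.0042 -0.0003] shift [-0.0002 -0.003   0.0028]  mm 1.2 deg 0.4
```

It stopped firmly: axial force rose 2→8→14 N with no further motion, and the collar's model position is within 1 mm of the mouth. I hold briefly, then draw it out along the tube.

```bash
python3 -m crank '[[[0,0,0],[0,0,0],-1],[[0,0,0],[0,0,0],-1],[[0,0,0],[0,0,0],-1],[[0,0,0],[0,0,0.02],-1],[[0,0,0],[0,0,0.05],-1],[[0,0,0],[0,0,0.09],-1],[[0,0,0],[0,0,0.14],-1],[[0,0,0],[0,0,0.19],-1],[[0,0,0],[0,0,0.24],-1],[[0,0,0],[0,0,0.29],-1],[[0,0,0],[0,0,0.34],-1],[[0,0,0],[0,0,0.39],-1],[[0,0,0],[0,0,0.44],-1],[[0,0,0],[0,0,0.49],-1],[[0,0,0],[0,0,0.54],-1],[[0,0,0],[0,0,0.58],-1],[[0,0,0],[0,0,0.6],-1],[[0,0,0],[0,0,0.6],-1],[[0,0,0],[0,0,0.6],-1]]'
python3 - <<'E'
from h import *
from cell import *
o=get_obs();print(o["joints"],o["force"]);p,Rm=dip(.175,k=.043);go(p,Rm,o)
dr=lambda yaw:rot(np.array([0,0,-1.]),np.array([-np.sin(yaw),np.cos(yaw),0]))
go([.56,-.1,.38],dr(-.5676),o)
E
```

```text
t: 23.8
eef_pos: [0.6839, 0.1129, 0.2986]
tcp_rot: [0.205, 0.856, -0.439]
force: [-0.7, -0.6, -1.3]
grip_width: 0.149
[ 0.1271  0.4417 -0.8842  1.796   1.1786  1.0758 -0.1822] [-0.7214 -0.6274 -1.3252]
turn [ 0.0003 -0.0001 -0.0007] shift [-0.0005 -0.0023  0.0008]  mm 0.7 deg 0.1
turn [ 0.0597  0.4439 -0.0221] shift [-0.2386 -0.8197  0.1387]  mm 259.5 deg 40.4
```

```bash
python3 -m crank '[[[0,0.02,0],[-0.03,-0.05,0.02],-1],[[0.005,0.06,0],[-0.07,-0.12,0.04],-1],[[0.01,0.11,-0.005],[-0.1,-0.22,0.06],-1],[[0.02,0.17,-0.01],[-0.13,-0.33,0.08],-1],[[0.03,0.23,-0.01],[-0.16,-0.44,0.1],-1],[[0.04,0.29,-0.015],[-0.19,-0.55,0.11],-1],[[0.05,0.35,-0.02],[-0.21,-0.65,0.12],-1],[[0.055,0.4,-0.02],[-0.23,-0.74,0.13],-1],[[0.06,0.43,-0.022],[-0.24,-0.8,0.14],-1],[[0.06,0.444,-0.022],[-0.24,-0.82,0.14],-1],[[0.06,0.444,-0.022],[-0.24,-0.82,0.14],-1],[[0.06,0.444,-0.022],[-0.24,-0.82,0.14],-1],[[0.06,0.444,-0.022],[-0.24,-0.82,0.14],-1],[[0.06,0.444,-0.022],[-0.24,-0.82,0.14],-1],[[0.06,0.444,-0.022],[-0.24,-0.82,0.14],-1]]'
python3 - <<'E'
from h import *
from cell import *
import cv2
o=get_obs();print(o["qd"],o["force"])
p=get_image("side");i=p["img"];cv2.imwrite("pics/c11.png",cv2.resize(i[60:360,180:480],None,fx=2,fy=2,interpolation=cv2.INTER_CUBIC))
Rt=R.from_rotvec(o["tcp_rot"]).as_matrix();print(Rt)
for a in(-.130,0.004,.128):
    P=o["eef_pos"]-.0069*Rt[:,0]+(a-.043)*Rt[:,2];print(a,P,2*(proj("side",P)+.25-[180,60]))
E
```

```text
t: 25.3
eef_pos: [0.5603, -0.0992, 0.3812]
tcp_rot: [0.444, 1.523, -0.444]
force: [-0.4, -0.6, -0.9]
grip_width: 0.147
[ 0.005   0.0047  0.0033 -0.006  -0.0019  0.0014 -0.0004] [-0.3935 -0.6213 -0.9267]
[[ 0.0015  0.537   0.8436]
 [ 0.0001  0.8436 -0.537 ]
 [-1.      0.0009  0.0012]]
-0.13 [ 0.4144 -0.0063  0.3879] [215.1722 196.3165]
0.004 [ 0.5274 -0.0783  0.388 ] [307.7794 214.3339]
0.128 [ 0.632  -0.1449  0.3882] [398.5367 231.9913]
```

View pics/c11.png

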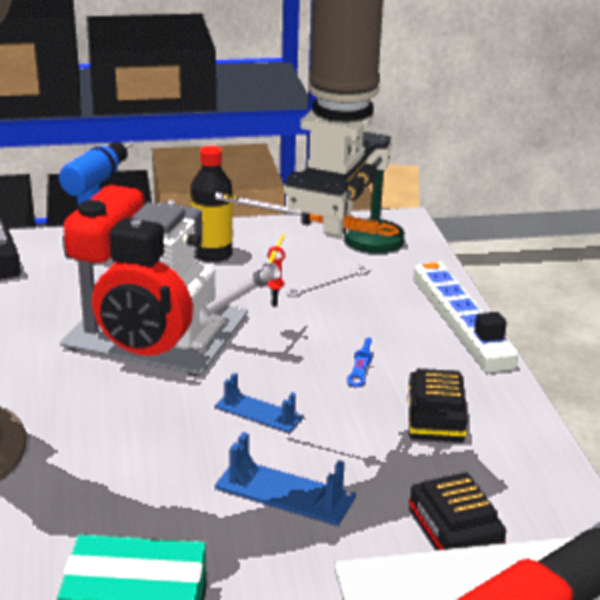

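The dipstick is held level: tip at crop (217,196), predicted (215,196). The plug hangs on the peg at (277,260), and nothing else has moved. I let it settle and hand in.

```bash
python3 -m crank '[[[0,0,0],[0,0,0],-1],[[0,0,0],[0,0,0],-1],[[0,0,0],[0,0,0],-1],[[0,0,0],[0,0,0],-1],[[0,0,0],[0,0,0],-1]]'; python3 -c "
from cell import *
print(get_obs()['qd']);print(close_job())"
```

```text
t: 25.85
eef_pos: [0.5604, -0.1001, 0.381]
tcp_rot: [0.446, 1.524, -0.444]
force: [0.6, -0.8, -1.3]
grip_width: 0.149
[ 0.00121489  0.00112441  0.00035111 -0.00025745  0.00151817  0.00020153
 -0.00131441]
the job is handed in; nothing more can be done
None
```

I handed the job in at about 26 s of the 61 s allowed; the system gives no verdict, so the result rests on my own checks.

**What I did:**
- Pulled the red plug, threaded its eye onto the peg and let go.
- Took the dipstick from its rest and pushed it into the tube until it stopped firmly. The axial force rose from 2 to 14 N with no further travel, and the estimated collar position was within about 1 mm of the mouth.
- Drew the dipstick right out along the tube.
- Lifted it to the final hold: level, marked side up, with its axis at about 0.39 m and its collar about 0.35 m from the mouth.

**Last checks:**
- **Plug and bench:** in the final side picture the plug hangs on the peg, and the batteries, carton, bottle and wrench show no visible shift.
- **Dipstick:** its tip is within about 1 px of where I predicted. The grip opening is 14 mm, which matches the handle, and the arm is practically still.
- **Not confirmed:** the arm hid the tube from the top camera during insertion, and I viewed no picture of the seated dipstick. Seating rests on the force and position readings alone. No check failed or disagreed.

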